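Slide the large-coin tray home under the test frame

TASK

Two brass trays stand drawn out of the green test frame, one holding a large copper coin and the other a small one. Slide the tray with the large coin along its guide, under the frame's bridge, fully home against the back stop, with the coin still lying in it. Leave the other tray drawn out where it is.

Things in the scene. Friction and masses are not known exactly. Their poses are not given: they have to be found in the camera images.
- test_frame: Fixed steel base plate 315 x 250 x 8 mm, two lanes between rails (74 mm apart, tops z=20), lane centres y=-62, +62 (trays in either lane), green bridge over x=65..150 (43 mm free under it, top z=63; loose cam on it to z=83). Origin: table level, midway between lanes; x = slide-in direction, z up. Back stop face x=150: a tray touching it is home, its pull then at x=-8.
- large_coin_tray_pull (a point): Large-coin tray's pull: centre of its gripping part. Pull: upright post 18 x 18 mm at the tray's outer end, top 17 mm above this point, 63 above the table. Loose brass tray, 0.4 kg, 170 x 70 mm, 18 high, slides on the base plate with 2 mm play each side; inner end 158 mm from the pull. Axes: x slide-in, y across, z up. Starts 75 to 115 mm out; pull ends 64 mm short of the bridge.
- small_coin_tray_pull (a point): The same point on the pull of the other, identical tray, which holds the small coin (25 mm across). It stands in the other lane, also drawn out, and must stay where it is. Axes likewise.
- large_coin_center (a point): Centre of the large copper coin, a loose disc 40 mm across and 4 mm thick, lying flat in the open well of its tray (84 x 64 mm inside, walls 14 mm above its floor, well centre 113 mm from the pull in the tray's x).
There are look-alikes about, which are no part of the job. What is shaped like the part that bears large_coin_tray_pull but red is not meant.

How it is judged:
By the outcome, as a careful person would: the job done as asked, in the order asked, and still so for the second after the job is handed in, with the robot touching nothing.
It also fails if it takes over 32 s, if anything falls off the work surface, if the arm or the gripper's body presses on something with over 40 N, if the wrist force passes 120 N, or if a joint passes its speed limit or range.

ROBOT

A 6-joint arm with a two-finger parallel gripper is mounted at the origin on the work surface. World frame = base frame: x ahead of the robot, y to its left, z up, the work surface at z = 0. Lengths are in mm, angles in rad, forces in N, time in s.
With the tool pointing down it reaches from about 150 to 775 mm from the base axis. Payload 6.1 kg.
Tool frame: the origin (TCP) lies at the very end of the fingers, on their centre line; the grasp point (between the pads) lies 19 mm behind it (robot.grasp_offset is the distance from the TCP to the grasp point, in mm); x points along the fingers, y is the direction in which the jaws open and shut, and the axes are right-handed (so a half turn about x gives the same grasp; the last joint's range is limited). The gripper opens to 85 mm and grips with 20 to 120 N. Pads are 22 mm wide; open, the fingers measure 114 mm over their backs; the gripper's body (76 mm by 85 mm) begins 54 mm behind the grasp point. The pads swing forward as they close: fully open they stand 13 mm farther back than shut.
Start: joints at [1.308, 0.126, -0.04, 1.405, 0, 1.571], TCP at [136.381, 506.96, 231.295] pointing down, gripper open.
Joint ranges: [-2.72, 2.72], [-0.95, 1.95], [-1.27, 1.35], [-1.78, 2.02], [-1.46, 1.47], [-3.14, 3.14]. Speed limits (rad/s): [2.39, 2.39, 3.01, 3.14, 3.14, 3.14].

INTERFACE

Orientations are given as [roll, pitch, yaw] about the fixed x, y, z axes, in that order (R = Rz(yaw) Ry(pitch) Rx(roll)).
In Python, from bench import robot gives the robot as it stands.
- The arm moves only by the shell command python3 -m pendant 'ROWS' [OPENING]. ROWS is JSON, one flat list of numbers, 6 for each row, row after row: the shift along the tool's x, y, z scaled (see below), then the turn, a rotation vector about the tool's x, y, z scaled (see below). A call has 1 to 20 rows; each row shifts and turns the commanded pose from where the row before left it, along the tool's axes as they then stand; what a row does not reach is not made up. The controller multiplies each number of a shift by 0.15 m and each number of a turn by 6 degrees. A row lasts 1/10 s, in which the tool goes at most 50 mm and 8.59 degrees, less where a joint would pass 70% of its speed; a pose out of reach is approached as far as the arm can. A call with a number of a shift or a turn outside -1 to 1 is refused whole. A call with a gripper value outside its range is refused whole. OPENING is the closure, from -1 (fully open) to 1 (shut), set as the call begins (- or left out, the last holds). The fingers move at their own pace and stop on an object; the grip force is fixed at half the most. Time passes only in rows, so rows that do not move let the fingers close. It gives the time, the measured TCP pose, the force and the opening at its end, in the units of the state.
- robot.get_obs(): the state, without advancing time (a new reading comes with each control period).
- robot.grab_frame(name): name is "side" or "top"; returns the picture (384x512x3 uint8, red, green, blue); there is no depth.
- robot.camera_params(name): a dict with "intrinsics" (3x3 intrinsics, pixels), "D" ([k1, k2, p1, p2, k3] as OpenCV has them; the pictures are not rectified), "extrinsics" (4x4, takes a point from camera to world coordinates). Camera axes: x right, y up, looking along -z (the intrinsics and any distortion apply to the point x, -y, -z); pixel columns grow to the right and rows downward; lengths in mm; the calibration is good to about 2 mm. A picture is of the moment at which its call begins. camera_params takes no time and is no camera call.
- robot.hand_in(): hands the job in, once; it reports no verdict.
The state is a dict: "clock": time; "joint_pos": joint angles; "joint_vel": joint speeds; "effort": joint torques, N m; "ee_pos": TCP position; "orientation": TCP orientation; "ft_force": force on the tool from outside, world axes, zero at the start; "ft_torque": the same for the moment, N m; "finger_gap": opening from 0.0 (shut) to 1.0 (fully open).
Only numpy, scipy, OpenCV 4.12 (cv2) and the standard library are available. Lean on these libraries where they do the work, as an engineer would, in place of code of your own. Each camera call takes 0.05 s, during which the arm holds its last target.

## Working session

There is one attempt and no reset: what is moved stays moved. The work goes in short steps, Python scripts to look and compute and a shell command to move; the robot and the scene stay as the last step left them, time stands still between calls to the robot, and variables do not carry over. Pictures are saved under pics/ and viewed, and the job is handed in when it is done.

```bash
mkdir -p pics; ls
python3 - <<'E'
from bench import robot
import cv2,json
o=robot.get_obs();print({k:o[k] for k in("clock","ee_pos","orientation","finger_gap","ft_force")})
for n in("side","top"):
    cv2.imwrite(f"pics/{n}0.png",robot.grab_frame(n)[:,:,::-1]); p=robot.camera_params(n)
    print(n,p)
E
```

```text
pics
{'clock': 0.0, 'ee_pos': array([136.29279252, 506.56585475, 230.53315659]), 'orientation': array([-1.57816086,  1.56919502, -1.84100499]), 'finger_gap': 1.0029825254903286, 'ft_force': array([ 0.58407377, -0.23038086,  0.31324046])}
side {'intrinsics': array([[346.75687175,   0.        , 260.53937835],
       [  0.        , 346.75687175, 198.90585203],
       [  0.        ,   0.        ,   1.        ]]), 'D': array([0.0331917, 0.       , 0.       , 0.       , 0.       ]), 'extrinsics': array([[ 6.72475446e-01,  4.61912021e-01, -5.78285447e-01,
        -3.23330667e+00],
       [-7.40105999e-01,  4.14979998e-01, -5.29183060e-01,
        -4.68505100e+02],
       [-4.45912326e-03,  7.83855143e-01,  6.20927718e-01,
         5.29495210e+02],
       [ 0.00000000e+00,  0.00000000e+00,  0.00000000e+00,
         1.00000000e+00]])}
top {'intrinsics': array([[434.93522431,   0.        , 255.57725947],
       [  0.        , 434.93522431, 191.66946822],
       [  0.        ,   0.        ,   1.        ]]), 'D': array([-0.13096855,  0.        ,  0.        ,  0.        ,  0.        ]), 'extrinsics': array([[ 1.93374927e-02,  9.81944813e-01, -1.88176633e-01,
         2.28826277e+02],
       [-9.99659247e-01,  2.22897533e-02,  1.35851311e-02,
        -5.04767629e+01],
       [ 1.75342597e-02,  1.87849809e-01,  9.82041241e-01,
         1.09675595e+03],
       [ 0.00000000e+00,  0.00000000e+00,  0.00000000e+00,
         1.00000000e+00]])}
```

View pics/side0.png

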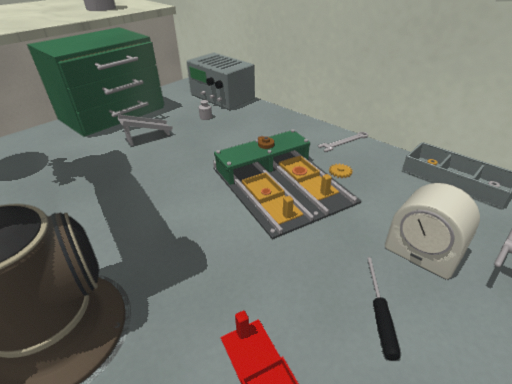

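View pics/top0.png

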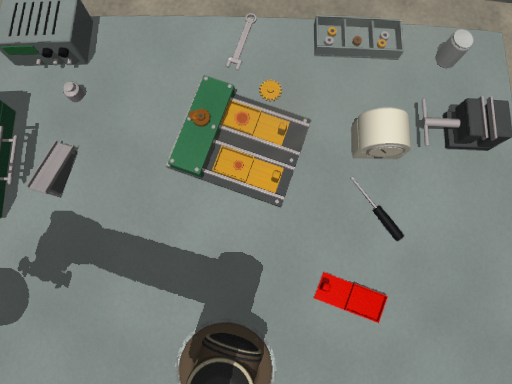

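Both views show the frame with two brass trays, with pulls near top (281,128) and (277,178), plus the red decoy at top (350,297). I'll enlarge these areas.

Run:
```python
import cv2
t=cv2.imread("pics/top0.png");s=cv2.imread("pics/side0.png")
cv2.imwrite("pics/topc.png",cv2.resize(t[70:215,160:320],None,fx=5,fy=4,interpolation=cv2.INTER_CUBIC))
cv2.imwrite("pics/sidec.png",cv2.resize(s[125:245,205:365],None,fx=5,fy=5,interpolation=cv2.INTER_CUBIC))
```

```text
(no output)
```

View pics/topc.png

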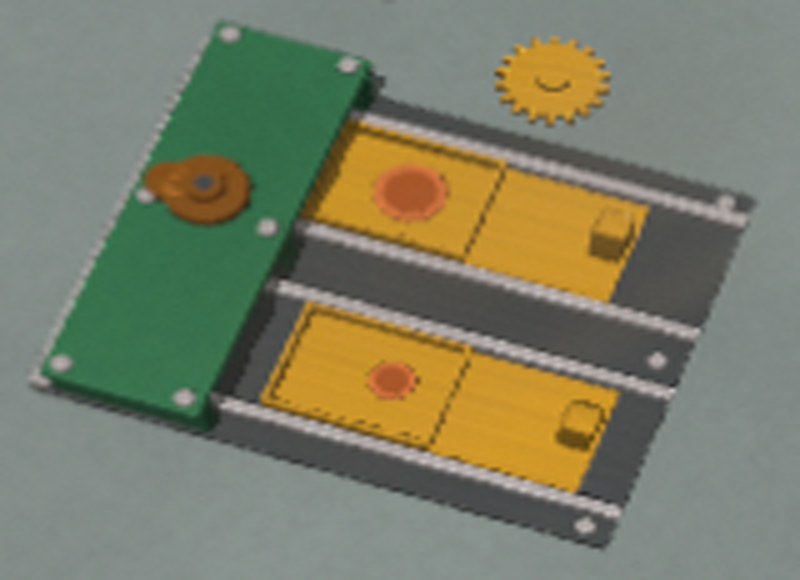

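View pics/sidec.png

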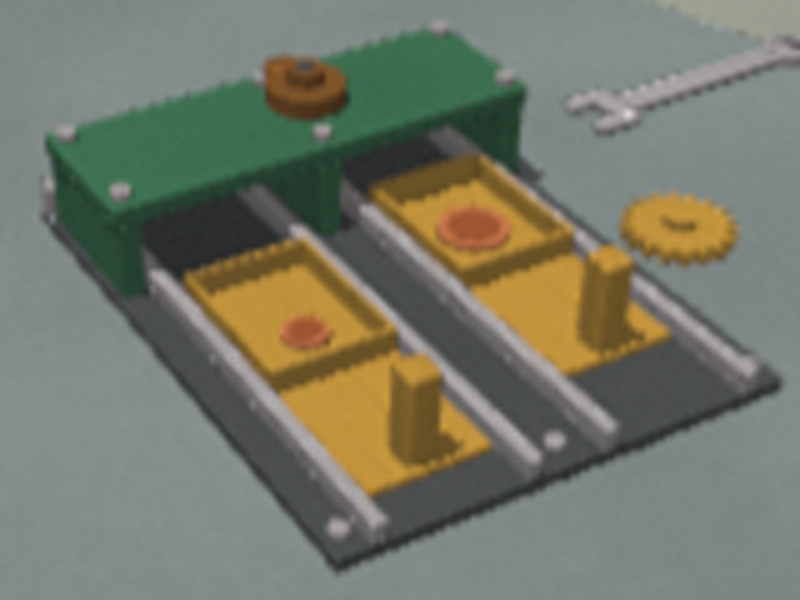

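Large coin is in the far lane, at top crop (410,191), about 15 px across. The small one is at (392,380), about 10 px. Candidates for the pull:
- Far-lane post, top (282,126): carries the large coin, chosen.
- Near-lane post, top (276,175): small-coin tray.
- Red post, top (325,284): decoy.

Next, a closer crop of the chosen post.

Run:
```python
import cv2
t=cv2.imread("pics/top0.png");s=cv2.imread("pics/side0.png")
a=cv2.resize(t[110:150,265:305],(400,400),interpolation=cv2.INTER_CUBIC)
b=cv2.resize(s[165:205,310:350],(400,400),interpolation=cv2.INTER_CUBIC)
cv2.imwrite("pics/post.png",cv2.hconcat([a,b]))
```

```text
(no output)
```

View pics/post.png

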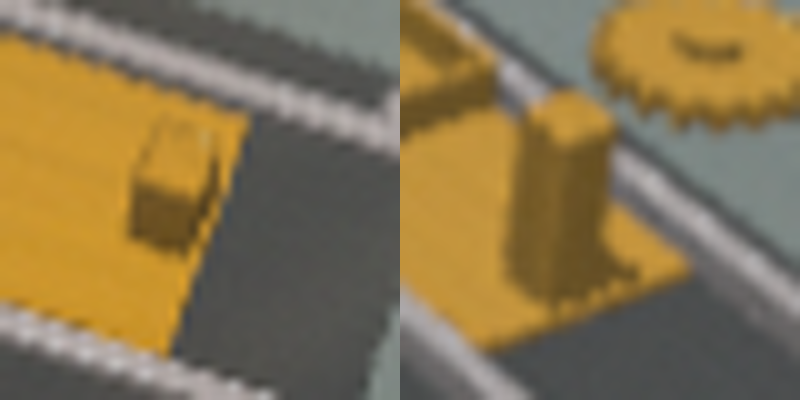

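```bash
cat > h.py <<'E'
import numpy as np,cv2
from bench import robot
def ray(n,uv):
    p=robot.camera_params(n);E=p["extrinsics"]
    q=cv2.undistortPoints(np.array([[uv]],float),p["intrinsics"],p["D"])[0,0]
    d=E[:3,:3]@np.array([q[0],-q[1],-1]);return E[:3,3],d/np.linalg.norm(d)
def tri(a,b):
    (p,d),(q,e)=ray("top",a),ray("side",b)
    s=np.linalg.lstsq(np.c_[d,-e],q-p,rcond=None)[0]
    x,y=p+s[0]*d,q+s[1]*e;return (x+y)/2,np.linalg.norm(x-y)
def atz(n,uv,z):
    p,d=ray(n,uv);return p+d*(z-p[2])/d[2]
tc=lambda u,v:((u+.5)/5-.5+160,(v+.5)/4-.5+70)
sc=lambda u,v:((u+.5)/5-.5+205,(v+.5)/5-.5+125)
E
python3 - <<'E'
from h import *
np.set_printoptions(precision=1,suppress=True)
print("post top L",tri((282,125),(326.5,176.3)))
print("post top S",tri(tc(583,413),sc(416,368)))
print("coin L",tri(tc(410,191),sc(473,228)), "S",tri(tc(392,380),sc(306,331)))
R=[((355,118),(745,218)),((300,228),(695,332)),((275,286),(672,393)),((220,402),(618,512))]
for a,b in R:
    A,B=atz("top",tc(*a),20),atz("top",tc(*b),20);d=A-B;print("rail",A,B,np.arctan2(d[1],d[0]))
Rs=[((445,130),(750,365)),((345,190),(610,432)),((250,190),(535,460)),((150,275),(375,527))]
for a,b in Rs:
    A,B=atz("side",sc(*a),20),atz("side",sc(*b),20);d=A-B;print("railS",A,B,np.arctan2(d[1],d[0]))
# bridge near-edge screws
for n,a,b in(("br1",(348,65),(505,76)),("br2",(267,227),(322,131)),("br3",(184,398),(120,190)),("far1",(229,34),(440,27)),("far3",(61,363),(66,132))):print(n,tri(tc(*a),sc(*b)))
print("plate corner", tri(tc(605,548),sc(337,568)),tri(tc(755,203),sc(778,382)))
E
```

```text
post top L (array([ 599. , -128. ,   62.2]), np.float64(0.8060123737741034))
post top S (array([ 474.1, -113.5,   62.6]), np.float64(2.2254706063868164))
coin L (array([633.6, -25.1,  16.7]), np.float64(0.5724933755640998)) S (array([505.7, -19.5,  17.1]), np.float64(1.3867552300714467))
rail [682.6   5.4  20. ] [ 618.3 -200.7   20. ] 1.2683371858813284
rail [605.3  31.5  20. ] [ 540.  -174.2   20. ] 1.263739249476
rail [565.6  43.   20. ] [ 499.3 -162.3   20. ] 1.2584441847821601
rail [488.  68.  20.] [ 421.5 -135.2   20. ] 1.2545193634445606
railS [699.6  45.2  20. ] [ 623.8 -196.6   20. ] 1.2668759223004598
railS [613.   46.4  20. ] [ 538.5 -175.    20. ] 1.2463317103755425
railS [578.4  84.9  20. ] [ 500.2 -161.1   20. ] 1.263014542217635
railS [485.7  68.1  20. ] [ 419.6 -135.9   20. ] 1.2573888483333928
br1 (array([698.7,   7.3,  68.7]), np.float64(1.109707230478499))
br2 (array([589.3,  43.9,  68.1]), np.float64(1.3501406390585555))
br3 (array([478.9,  79.8,  69. ]), np.float64(1.5987612361540298))
far1 (array([719. ,  68.6,  69.3]), np.float64(1.956305321610953))
far3 (array([499.5, 141.4,  68.6]), np.float64(1.0094757913740158))
plate corner (array([ 401.1, -130.3,    5.4]), np.float64(1.00381659859622)) (array([ 632.7, -207.8,   10.2]), np.float64(0.7190313541509303))
```

Post tops triangulate to z≈62 (63 expected). The slide yaw is about 1.255, and the large tray's pull is at frame x≈-85, so it has about 77 mm to travel. Plan: shut the fingers and push the post from its outer face. Next, the move in tool axes.

```bash
cat >> h.py <<'E'
from scipy.spatial.transform import Rotation as Ro
np.set_printoptions(precision=3,suppress=True)
yaw=1.255;u=np.array([np.cos(yaw),np.sin(yaw),0]);w=np.array([-u[1],u[0],0])
post=np.array([599,-128,0.])
def go(target,sgn=1):
    o=robot.get_obs();R=Ro.from_euler("xyz",o["orientation"]).as_matrix()
    X=np.array([0,0,-1.]);Y=w*sgn;T=np.c_[X,Y,np.cross(X,Y)]
    print("clock",o["clock"],"pos",o["ee_pos"],"F",o["ft_force"],"q",o["joint_pos"])
    print("shift/150 in present tool axes",R.T@(target-o["ee_pos"])/150,"world mm",target-o["ee_pos"])
    print("shift/150 in final tool axes",T.T@(target-o["ee_pos"])/150)
    print("turn/6deg",np.degrees(Ro.from_matrix(R.T@T).as_rotvec())/6)
    d=o["ee_pos"]-post;print("rel post: along",d@u,"across",d@w)
    print("R",R)
E
python3 - <<'E'
from h import *
t=post-42*u+[0,0,231];go(t);go(t,-1)
print(atz("top",(352,155),0),atz("top",(355,120),80))
E
```

```text
clock 0.1 pos [136.291 506.635 230.612] F [ 1.365 -0.045 -0.127] q [ 1.308  0.126 -0.04   1.405 -0.     1.571]
shift/150 in present tool axes [ 0.003 -3.564  4.063] world mm [ 449.665 -674.558    0.388]
shift/150 in final tool axes [-0.003 -4.246 -3.344]
turn/6deg [-14.494  -0.01    0.011]
rel post: along 459.54705083447755 across 636.9286303589388
R [[-0.     0.26   0.966]
 [-0.001  0.966 -0.26 ]
 [-1.    -0.001  0.   ]]
clock 0.1 pos [136.291 506.635 230.612] F [ 1.365 -0.045 -0.127] q [ 1.308  0.126 -0.04   1.405 -0.     1.571]
shift/150 in present tool axes [ 0.003 -3.564  4.063] world mm [ 449.665 -674.558    0.388]
shift/150 in final tool axes [-0.003  4.246  3.344]
turn/6deg [15.506  0.011  0.01 ]
rel post: along 459.54705083447755 across 636.9286303589388
R [[-0.     0.26   0.966]
 [-0.001  0.966 -0.26 ]
 [-1.    -0.001  0.   ]]
[ 543.328 -318.327    0.   ] [ 611.372 -309.139   80.   ]
```

Run:
```python
from h import *
o=robot.get_obs();R=Ro.from_euler("xyz",o["orientation"]).as_matrix()
N=20;a=np.radians(15.506*6/N)
M=sum(R@Ro.from_rotvec([a*k,0,0]).as_matrix() for k in range(N))
s=np.linalg.solve(M,post-42*u+[0,0,231]-o["ee_pos"])/150;print(s,15.506/N)
p=o["ee_pos"].copy()
for k in range(N):
    p+=R@Ro.from_rotvec([a*k,0,0]).as_matrix()@s*150
    if k%4==3:print(p)
```

```text
[0.    0.015 0.302] 0.7753
[306.977 447.537 230.558]
[449.884 337.065 230.583]
[550.072 186.77  230.678]
[597.067  12.363 230.825]
[ 585.956 -167.923  231.   ]
```

```bash
python3 -m pendant '[0,0.015,0.302,0.775,0,0, 0,0.015,0.302,0.775,0,0, 0,0.015,0.302,0.775,0,0, 0,0.015,0.302,0.775,0,0, 0,0.015,0.302,0.775,0,0, 0,0.015,0.302,0.775,0,0, 0,0.015,0.302,0.775,0,0, 0,0.015,0.302,0.775,0,0, 0,0.015,0.302,0.775,0,0, 0,0.015,0.302,0.775,0,0, 0,0.015,0.302,0.775,0,0, 0,0.015,0.302,0.775,0,0, 0,0.015,0.302,0.775,0,0, 0,0.015,0.302,0.775,0,0, 0,0.015,0.302,0.775,0,0, 0,0.015,0.302,0.775,0,0, 0,0.015,0.302,0.775,0,0, 0,0.015,0.302,0.775,0,0, 0,0.015,0.302,0.775,0,0, 0,0.015,0.302,0.775,0,0]' 1
python3 - <<'E'
from h import *
go(post-42*u+[0,0,120],-1)
E
```

```text
clock: 2.1
ee_pos: [585.0, -170.3, 230.5]
orientation: [-1.551, 1.57, 2.843]
ft_force: [0.9, 0.4, -0.8]
finger_gap: -0.001
clock 2.1 pos [ 584.999 -170.279  230.51 ] F [ 0.876  0.413 -0.787] q [-0.283  0.29   0.162  1.444  0.     1.606]
shift/150 in present tool axes [ 0.737  0.002 -0.017] world mm [   0.957    2.356 -110.51 ]
shift/150 in final tool axes [ 0.737  0.001 -0.017]
turn/6deg [-0.026  0.     0.009]
rel post: along -44.536364277603155 across 0.178338783830981
R [[-0.001  0.95  -0.313]
 [ 0.    -0.313 -0.95 ]
 [-1.    -0.001  0.   ]]
```

```bash
python3 -m pendant '[0.2,0,0,0,0,0, 0.2,0,0,0,0,0, 0.2,0,0,0,0,0, 0.2,0,0,0,0,0, 0.1,0,0,0,0,0]'
python3 - <<'E'
from h import *
go(post-42*u+[0,0,34],-1)
s=robot.grab_frame("side")[:,:,::-1];t=robot.grab_frame("top")[:,:,::-1]
a=cv2.resize(s[100:230,230:360],(400,400),interpolation=cv2.INTER_CUBIC)
b=cv2.resize(t[70:200,210:340],(400,400),interpolation=cv2.INTER_CUBIC)
cv2.imwrite("pics/desc.png",cv2.hconcat([a,b]))
E
```

```text
clock: 2.6
ee_pos: [583.5, -168.1, 92.8]
orientation: [-1.541, 1.566, 2.856]
ft_force: [-0.9, 0.4, 0.0]
finger_gap: 0.003
clock 2.6 pos [ 583.487 -168.091   92.783] F [-0.91   0.447  0.011] q [-0.28   0.316 -0.106  1.153  0.     1.606]
shift/150 in present tool axes [ 0.392  0.017 -0.006] world mm [  2.469   0.168 -58.783]
shift/150 in final tool axes [ 0.392  0.015 -0.006]
turn/6deg [0.003 0.001 0.045]
rel post: along -42.92621965241506 across 2.2950841933555153
R [[-0.005  0.951 -0.31 ]
 [ 0.001 -0.31  -0.951]
 [-1.    -0.005  0.   ]]
```

View pics/desc.png

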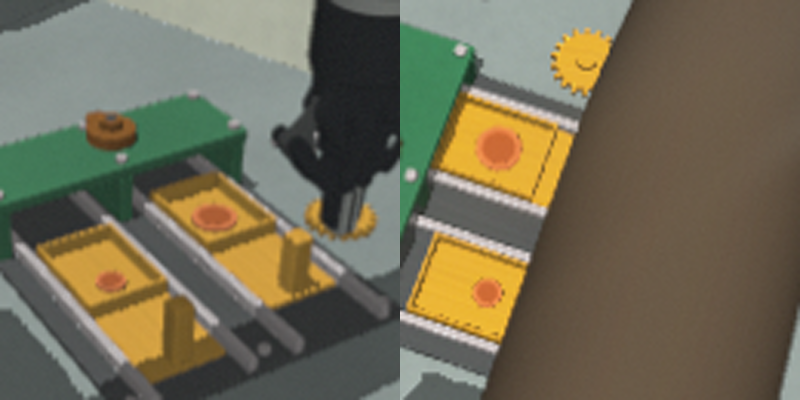

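The side view shows the closed fingers at crop (335,215), above and outside the large-coin tray's post at (297,250). The arm hides the post in the top view. Descending on.

```bash
python3 -m pendant '[0.1,0.002,0,0,0,0, 0.1,0.002,0,0,0,0, 0.1,0.002,0,0,0,0, 0.07,0.002,0,0,0,0, 0,0,0,0,0,0]'
python3 - <<'E'
from h import *
go(post-22*u+[0,0,36],-1)
s=robot.grab_frame("side")[:,:,::-1]
cv2.imwrite("pics/down.png",cv2.resize(s[130:230,260:360],(600,600),interpolation=cv2.INTER_CUBIC))
E
```

```text
clock: 3.2
ee_pos: [585.9, -168.6, 40.0]
orientation: [-1.539, 1.569, 2.858]
ft_force: [0.2, 0.9, -0.0]
finger_gap: 0.0
clock 3.2 pos [ 585.903 -168.623   39.96 ] F [ 0.162  0.938 -0.015] q [-0.28   0.347 -0.183  1.042  0.     1.606]
shift/150 in present tool axes [ 0.026 -0.001 -0.138] world mm [ 6.264 19.711 -3.96 ]
shift/150 in final tool axes [ 0.026 -0.001 -0.138]
turn/6deg [0.007 0.001 0.017]
rel post: along -42.68165120306191 across -0.1675084082948679
R [[-0.002  0.951 -0.31 ]
 [ 0.001 -0.31  -0.951]
 [-1.    -0.002  0.   ]]
```

View pics/down.png

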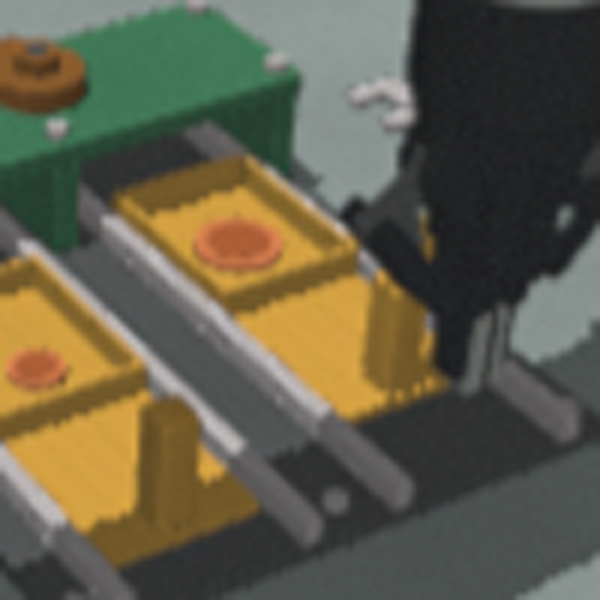

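The fingers (crop (480,340)) stand just outside the post (395,335), low and in line with it. Advancing to contact.

```bash
python3 -m pendant '[0.006,0,-0.02,0,0,0, 0.006,0,-0.02,0,0,0, 0.006,0,-0.02,0,0,0, 0.006,0,-0.02,0,0,0, 0.006,0,-0.02,0,0,0, 0,0,-0.02,0,0,0, 0,0,-0.02,0,0,0, 0,0,-0.02,0,0,0, 0,0,-0.02,0,0,0, 0,0,-0.02,0,0,0, 0,0,-0.02,0,0,0, 0,0,-0.02,0,0,0, 0,0,0,0,0,0]'
python3 - <<'E'
from h import *
go(post+58*u+[0,0,36],-1)
s=robot.grab_frame("side")[:,:,::-1]
cv2.imwrite("pics/push1.png",cv2.resize(s[130:230,260:360],(600,600),interpolation=cv2.INTER_CUBIC))
E
```

```text
clock: 4.55
ee_pos: [597.8, -134.0, 36.3]
orientation: [-3.117, 1.57, 1.281]
ft_force: [-0.9, -0.9, -0.3]
finger_gap: 0.001
clock 4.55 pos [ 597.771 -134.037   36.283] F [-0.891 -0.95  -0.295] q [-0.221  0.354 -0.183  1.035  0.001  1.665]
shift/150 in present tool axes [ 0.002 -0.004 -0.427] world mm [19.242 61.169 -0.283]
shift/150 in final tool axes [ 0.002 -0.005 -0.427]
turn/6deg [ 0.01  -0.006  0.   ]
rel post: along -6.120319827034996 across -0.7068717906368401
R [[ 0.     0.951 -0.31 ]
 [ 0.001 -0.31  -0.951]
 [-1.    -0.    -0.001]]
```

View pics/push1.png

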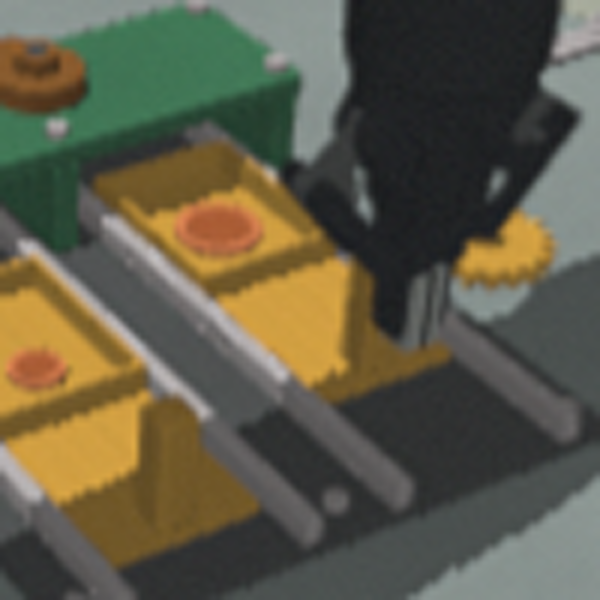

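The tray is moving: its well now starts at crop (100,185), with the coin in place. Continuing 54 mm.

```bash
python3 -m pendant '[0,0,-0.02,0,0,0, 0,0,-0.02,0,0,0, 0,0,-0.02,0,0,0, 0,0,-0.02,0,0,0, 0,0,-0.02,0,0,0, 0,0,-0.02,0,0,0, 0,0,-0.02,0,0,0, 0,0,-0.02,0,0,0, 0,0,-0.02,0,0,0, 0,0,-0.02,0,0,0, 0,0,-0.02,0,0,0, 0,0,-0.02,0,0,0, 0,0,-0.02,0,0,0, 0,0,-0.02,0,0,0, 0,0,-0.02,0,0,0, 0,0,-0.02,0,0,0, 0,0,-0.02,0,0,0, 0,0,-0.01,0,0,0]'
python3 - <<'E'
from h import *
go(post+58*u+[0,0,36],-1)
s=robot.grab_frame("side")[:,:,::-1]
cv2.imwrite("pics/push2.png",cv2.resize(s[130:230,260:360],(600,600),interpolation=cv2.INTER_CUBIC))
E
```

```text
clock: 6.4
ee_pos: [614.0, -84.3, 36.3]
orientation: [-2.338, 1.571, 2.059]
ft_force: [-0.2, -2.9, 0.5]
finger_gap: 0.002
clock 6.4 pos [613.958 -84.349  36.257] F [-0.159 -2.948  0.483] q [-0.137  0.366 -0.165  1.04   0.     1.749]
shift/150 in present tool axes [ 0.002 -0.004 -0.079] world mm [ 3.055 11.48  -0.257]
shift/150 in final tool axes [ 0.002 -0.004 -0.079]
turn/6deg [ 0.008 -0.     0.   ]
rel post: along 46.13861151465715 across -0.6617759011970935
R [[-0.     0.951 -0.31 ]
 [ 0.    -0.31  -0.951]
 [-1.    -0.    -0.   ]]
```

View pics/push2.png

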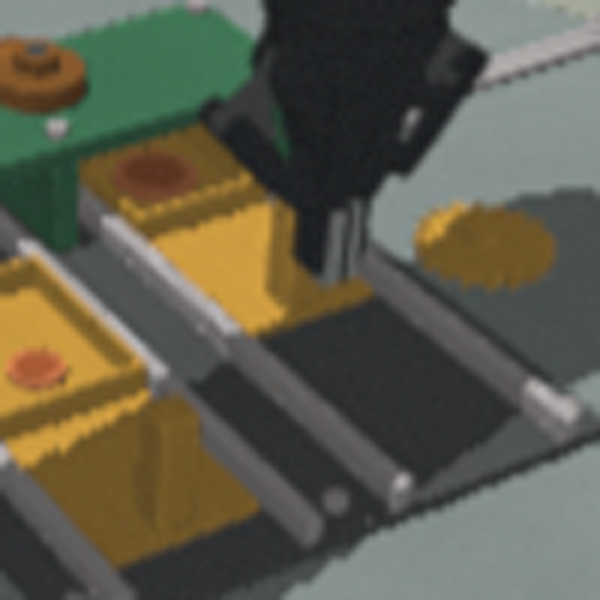

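The tray's well is partly under the bridge with the coin inside, and forces are low. Closing the last ~11 mm slowly.

```bash
python3 -m pendant '[0,0,-0.015,0,0,0, 0,0,-0.015,0,0,0, 0,0,-0.015,0,0,0, 0,0,-0.01,0,0,0, 0,0,0,0,0,0]'; python3 -m pendant '[0,0,-0.007,0,0,0, 0,0,0,0,0,0]'; python3 -c "
from h import *
go(post+58*u+[0,0,36],-1)"
```

```text
clock: 6.95
ee_pos: [616.5, -76.4, 36.3]
orientation: [-3.031, 1.57, 1.367]
ft_force: [-0.4, -0.7, -0.4]
finger_gap: 0.004
clock: 7.15
ee_pos: [616.8, -75.7, 36.3]
orientation: [-2.965, 1.571, 1.433]
ft_force: [-0.9, -2.2, -0.5]
finger_gap: -0.001
clock 7.15 pos [616.793 -75.71   36.299] F [-0.946 -2.217 -0.545] q [-0.122  0.369 -0.16   1.041  0.     1.764]
shift/150 in present tool axes [ 0.002 -0.004 -0.018] world mm [ 0.22   2.842 -0.299]
shift/150 in final tool axes [ 0.002 -0.004 -0.018]
turn/6deg [ 0.007 -0.001  0.   ]
rel post: along 55.23036230638927 across -0.6732518316593126
R [[ 0.     0.951 -0.31 ]
 [ 0.    -0.31  -0.951]
 [-1.    -0.    -0.   ]]
```

```bash
for i in 1; do python3 -m pendant '[0,0,-0.007,0,0,0, 0,0,0,0,0,0]'; python3 -m pendant '[0,0,-0.007,0,0,0, 0,0,0,0,0,0]'; python3 -m pendant '[0,0,-0.007,0,0,0, 0,0,0,0,0,0]'; done
```

```text
clock: 7.35
ee_pos: [617.1, -74.8, 36.3]
orientation: [-2.496, 1.571, 1.901]
ft_force: [-1.8, -2.4, -0.9]
finger_gap: 0.001
clock: 7.55
ee_pos: [617.5, -73.7, 36.3]
orientation: [-2.999, 1.571, 1.399]
ft_force: [-1.0, -1.3, 0.5]
finger_gap: -0.0
clock: 7.75
ee_pos: [617.5, -73.3, 36.3]
orientation: [-0.041, 1.57, -1.927]
ft_force: [-1.8, -4.7, -0.6]
finger_gap: 0.001
```

```bash
python3 -m pendant '[0,0,-0.007,0,0,0, 0,0,0,0,0,0]'; python3 -m pendant '[0,0,-0.007,0,0,0, 0,0,0,0,0,0]'
```

```text
clock: 7.95
ee_pos: [617.5, -73.2, 36.3]
orientation: [-0.034, 1.568, -1.921]
ft_force: [-3.0, -8.9, 1.2]
finger_gap: 0.003
clock: 8.15
ee_pos: [617.4, -73.2, 36.3]
orientation: [-0.05, 1.566, -1.938]
ft_force: [-3.4, -11.4, 1.3]
finger_gap: -0.003
```

The position has stopped and force is rising, so the tray is on the back stop, within a millimetre of prediction. Backing off, lifting and checking.

```bash
python3 -m pendant '[0,0,-0.003,0,0,0, 0,0,0,0,0,0, 0,0,0.01,0,0,0, 0,0,0.04,0,0,0, 0,0,0.08,0,0,0, 0,0,0.08,0,0,0, 0,0,0,0,0,0, -0.2,0,0,0,0,0, -0.25,0,0,0,0,0, -0.25,0,0,0,0,0, -0.25,0,0,0,0,0, -0.2,0,0,0,0,0, 0,-0.1,0.3,0,0,0, 0,-0.1,0.3,0,0,0, 0,-0.1,0.3,0,0,0, 0,-0.1,0.3,0,0,0, 0,-0.1,0.3,0,0,0]'
python3 - <<'E'
from h import *
s=robot.grab_frame("side")[:,:,::-1];t=robot.grab_frame("top")[:,:,::-1]
cv2.imwrite("pics/end_s.png",cv2.resize(s[125:245,205:365],None,fx=5,fy=5,interpolation=cv2.INTER_CUBIC))
cv2.imwrite("pics/end_t.png",cv2.resize(t[70:215,160:320],None,fx=5,fy=4,interpolation=cv2.INTER_CUBIC))
E
```

```text
clock: 9.85
ee_pos: [466.6, -292.2, 209.0]
orientation: [1.94, 1.57, 0.054]
ft_force: [0.8, -0.5, 1.3]
finger_gap: -0.002
```

View pics/end_s.png

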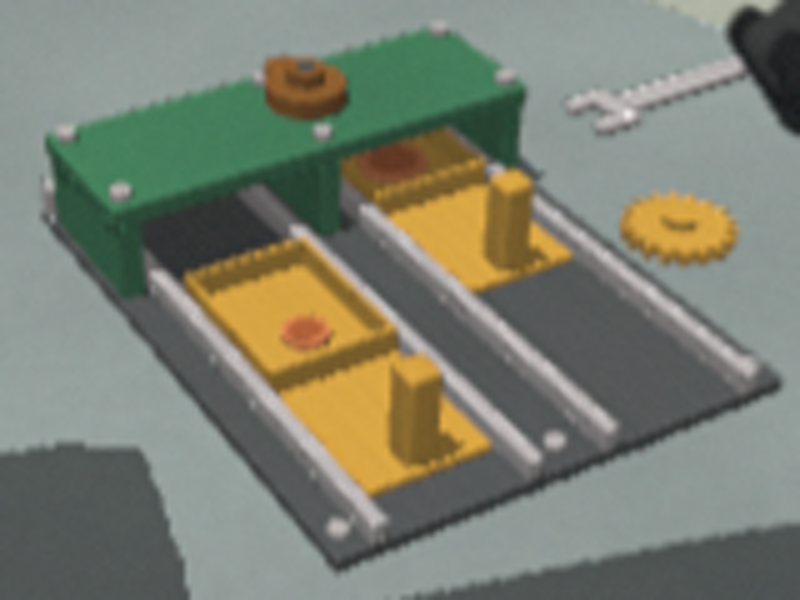

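View pics/end_t.png

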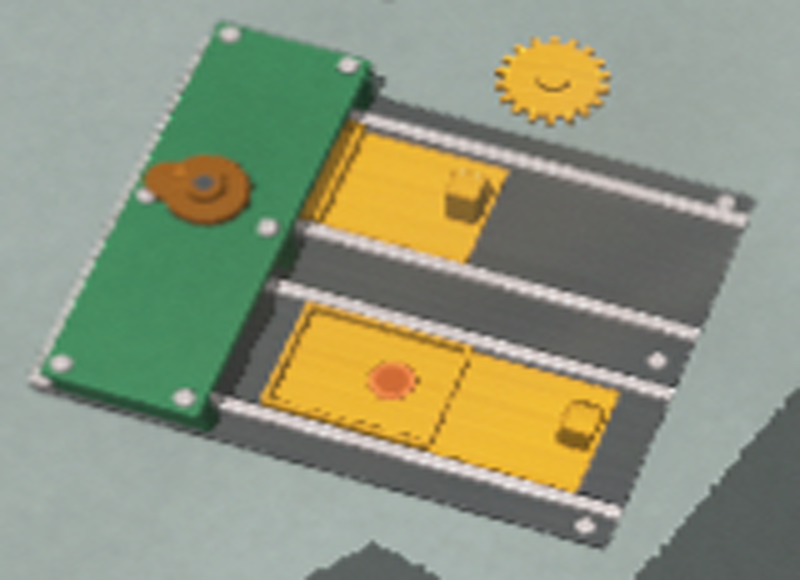

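The coin is visible in the tray under the bridge (side crop (395,160)). The other tray, the cam and the small coin look unchanged. Checking the pull's position by triangulation.

Run:
```python
from h import *
p,e=tri(tc(469,181),sc(511,184));print(p,e,"travel",(p-post)@u,"expected 77.2; frame x",p@u-149.5)
b,_=tri(tc(267,227),sc(322,131));print("to bridge front screw",(b-p)@u,"expect 83.2")
print("fingertip final + 20:",(np.array([617.4,-73.2,0])-post)@u+20)
```

```text
[623.136 -54.809  61.801] 1.9592724375932993 travel 77.06743894695605 expected 77.2; frame x -8.069342418356996
to bridge front screw 83.30177464646943 expect 83.2
fingertip final + 20: 77.80465777775682
```

```bash
python3 -c "
from bench import robot
print(robot.hand_in())"
```

```text
the job is handed in; nothing more can be done
None
```

I pushed the large-coin tray by its pull with the fingers shut, and it is home against the back stop. The coin is still lying flat in it. I handed the job in at about 10 s of the 32 s allowed.

- **At the stop:** the fingers stopped advancing while the push force rose to about 12 N. I then backed off, and the arm was clear of everything at hand-in.
- **Pull position:** triangulating afterwards put the pull at frame x ≈ -8.1 mm against -8 mm expected, with 77.1 mm of travel. My picture readings are good to about 2 mm, so the force rise at the stop is the stronger evidence that it is home.
- **Everything else:** in the final pictures the small-coin tray, its coin and the cam look unchanged.

No check failed or disagreed.

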